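# Lay the lens barrels in their V-cradles beside the microscope

### The job

Two lens barrels, a thick one and a slim one, lie loose on the bench by the microscope. Lay the thick barrel in the wide V-notched cradle and the slim barrel in the narrow one, each lying across both rails of its cradle, about centred and down in the notches, so that it cannot roll away. Set them down gently, do not drop them.

Things in the scene. Friction and masses are not known exactly. Their poses are not given: they have to be found in the camera images.
- thick_barrel: the thick lens barrel: a plain aluminium cylinder with black bands, 46 mm in diameter and 150 mm long, about 320 g, at the start lying loose on the bench (its axis 23 mm up), free to roll. Origin on its axis at mid-length; its x axis runs along the cylinder, either way round; y and z turn with it as it rolls.
- slim_barrel: the slim lens barrel: a plain aluminium cylinder with black bands, 30 mm in diameter and 150 mm long, about 160 g, at the start lying loose on the bench (its axis 15 mm up), free to roll. Origin on its axis at mid-length; its x axis runs along the cylinder, either way round; y and z turn with it as it rolls.
- wide_cradle: wide cradle, off-white, fixed: base plate 104 x 84 x 8 mm (x, y, z); at each x end an upright rail 12 mm thick, 50 mm tall, 80 mm clear between them. Each rail has a 90-degree V-notch, 52 mm wide at the top, 26 mm deep, the two in line along x. Origin: centre of the underside, z up. The thick barrel at rest lies along x, its axis 56.5 mm above the bench, over the origin, with free room beside it between the rails.
- narrow_cradle: narrow cradle, off-white, fixed: base plate 104 x 64 x 8 mm (x, y, z); at each x end an upright rail 12 mm thick, 50 mm tall, 80 mm clear between them. Each rail has a 90-degree V-notch, 32 mm wide at the top, 16 mm deep, the two in line along x. Origin: centre of the underside, z up. The slim barrel at rest lies along x, its axis 55 mm above the bench, over the origin, with free room beside it between the rails.
Not all that is in view belongs to the job. Leave any blue or purple look-alike of the thick_barrel alone. What is shaped like the slim_barrel but brown or orange is not meant.

How it is judged (in metres and radians):
At the end, for the whole second after the job is handed in: The thick barrel rests in both notches of the wide cradle, the slim one in those of the narrow cradle: each along the notches within 10 degrees, its middle within 22 mm of the cradle's middle along them and 8 mm across, its axis within 6 mm of its resting height; still (x of thick_barrel in the frame of wide_cradle between -0.022 and 0.022 m and y of thick_barrel in the frame of wide_cradle between -0.008 and 0.008 m and z of thick_barrel in the frame of wide_cradle between 0.0505 and 0.0625 m and angle between the x axis of thick_barrel and the x axis of wide_cradle, either way round below 0.17 rad and linear speed of each of thick_barrel, slim_barrel below 0.02 m/s and x of slim_barrel in the frame of narrow_cradle between -0.022 and 0.022 m and y of slim_barrel in the frame of narrow_cradle between -0.008 and 0.008 m and z of slim_barrel in the frame of narrow_cradle between 0.0492 and 0.0612 m and angle between the x axis of slim_barrel and the x axis of narrow_cradle, either way round below 0.17 rad); the robot touches nothing.
It fails at once if the thick barrel is dropped or thrown (faster than 0.7 m/s, a fall of about 25 mm, with no finger on it) (linear speed of thick_barrel above 0.7 m/s and contact force between the fingers and thick_barrel below 0.05 N).
It fails at once if the slim barrel is dropped or thrown (faster than 0.7 m/s, a fall of about 25 mm, with no finger on it) (linear speed of slim_barrel above 0.7 m/s and contact force between the fingers and slim_barrel below 0.05 N).
It also fails if it takes over 58 s, if anything falls off the work surface, if the arm or the gripper's body presses on something with over 40 N, if the wrist force passes 120 N, or if a joint passes its speed limit or range.

### The arm

A 6-joint arm with a two-finger parallel gripper is mounted at the origin on the work surface. World frame = base frame: x ahead of the robot, y to its left, z up, the work surface at z = 0. Lengths are in mm, angles in degrees, forces in N, time in s.
With the tool pointing down it reaches from about 350 to 975 mm from the base axis. Payload 4.9 kg.
Tool frame: the origin (TCP) lies where the fingers leave the gripper's body, on its centre line; the fingertips stand 73 mm ahead of it and the grasp point (between the pads) lies 54 mm ahead of it; z points along the fingers, y is the direction in which the jaws open and shut (so a half turn about z gives the same grasp; the last joint's range is limited). The gripper opens to 85 mm and grips with 20 to 120 N. Pads are 22 mm wide; open, the fingers measure 114 mm over their backs; the gripper's body (76 mm by 85 mm) begins 54 mm behind the grasp point. The pads swing forward as they close: fully open they stand 13 mm farther back than shut.
Start: joints at [62.739, 3.019, 92.412, -0, 84.569, -6.818], TCP at [218.288, 585.622, 303.904] pointing down, gripper open.
Joint ranges: [-172.51, 172.51], [-57.92, 126.97], [3.15, 148.05], [-58.71, 238.71], [5.1, 150.11], [-179.66, 179.66]. Speed limits (degrees/s): [147.25, 147.25, 180, 180, 180, 180].

### API

Orientations are given as a 3x3 rotation matrix whose columns are the frame's x, y, z axes.
In Python, from cell import state, capture, job_done, recognise, mark_of gives the robot as it stands.
- The arm moves only by the shell command python3 -m pendant 'ROWS' [FORCE]. ROWS is JSON, a list of rows, each an object with "linear": the shift along the world's x, y, z in mm, a list of three; "rot": the turn, a rotation vector about the world's x, y, z in degrees, a list of three; "fingers": the opening, from 0 (shut) to 1 (fully open). In form: [{"linear": [x, y, z], "rot": [wx, wy, wz], "fingers": fingers}, ...]. A call has 1 to 8 rows; each row is the pose to reach, as a shift and turn from the pose commanded when the call began; what a row does not reach only later rows make up. A row lasts 1/8 s, in which the tool goes at most 62.5 mm and 10.7 degrees, less where a joint would pass 70% of its speed; a pose out of reach is approached as far as the arm can. A call with a gripper value outside its range is refused whole. The fingers move at their own pace and stop on an object; FORCE is the grip in N (left out, the last holds). Time passes only in rows, so rows that repeat a pose let the fingers close. It gives the time, the measured TCP pose, the force and the opening at its end, in the units of the state.
- state(): the state, without advancing time (a new reading comes with each control period).
- capture(name): name is "scene" or "side" or "wrist"; returns a dict with "frame" (384x512x3 uint8, red, green, blue), "fov_y" (degrees; the focal length in pixels is half the picture's height over the tangent of half this angle, whatever the lens; pixels are square), "cx", "cy" (the principal point, pixels), "view" (4x4, takes a point from world to camera coordinates). Camera axes: x right, y up, looking along -z (the intrinsics and any distortion apply to the point x, -y, -z); pixel columns grow to the right and rows downward; lengths in mm; the calibration is good to about 2 mm. A picture is of the moment at which its call begins. There is no depth.
- job_done(): hands the job in, once; it reports no verdict.
Trained networks look in the newest picture that a camera, given by its name, has taken for a name from the list of things; names that differ only in an ending like _2 or _b are one class to them, and where a whole thing is asked for, a point or a joint stands for the part that bears it (a point fixed in the world has none). Each returns a list of dicts, best first, with "p" (0 to 1); they miss things now and then, are a little off and sometimes report something else, mostly with a low value. They report only what shows in the picture. A call takes as long as a camera call. They do not tell look-alikes from the thing itself.
- recognise(camera, target): "location" ([column, row] in pixels, amid what is visible of it).
- mark_of(camera, target): "location" ([column, row] in pixels: a listed point, or the origin of a listed thing).
The state is a dict: "clock": time; "joints": joint angles; "qvel": joint speeds; "effort": joint torques, N m; "tool_pos": TCP position; "eef_rot": TCP orientation; "contact_force": force on the tool from outside, world axes, zero at the start; "torque": the same for the moment, N m; "finger_gap": opening from 0.0 (shut) to 1.0 (fully open).
Only numpy, scipy, OpenCV 4.12 (cv2) and the standard library are available. Lean on these libraries where they do the work, as an engineer would, in place of code of your own. Each camera call takes 0.05 s, during which the arm holds its last target. There are 200 camera calls.

## Working session

There is one attempt and no reset: what is moved stays moved. The work goes in short steps, Python scripts to look and compute and a shell command to move; the robot and the scene stay as the last step left them, time stands still between calls to the robot, and variables do not carry over. Pictures are saved under pics/ and viewed, about 8 in all and at most 12, crops included, and the job is handed in when it is done.

```bash
mkdir -p pics; ls; cat > h.py <<'E'
import numpy as np,cv2
from cell import state,capture,recognise,mark_of
def ray(c,px):
    f=c["frame"].shape[0]/2/np.tan(np.radians(c["fov_y"])/2)
    V=np.array(c["view"]);R=V[:3,:3];o=-R.T@V[:3,3]
    d=R.T@np.array([(px[0]-c["cx"])/f,-(px[1]-c["cy"])/f,-1]);return o,d
def at(c,px,z):
    o,d=ray(c,px);return (o+d*(z-o[2])/d[2]).round(1)
def proj(c,p):
    f=c["frame"].shape[0]/2/np.tan(np.radians(c["fov_y"])/2)
    V=np.array(c["view"]);q=V[:3,:3]@np.array(p,float)+V[:3,3]
    return np.array([c["cx"]-f*q[0]/q[2],c["cy"]+f*q[1]/q[2]])
def save(c,n): cv2.imwrite("pics/"+n,c["frame"][:,:,::-1])
E
python3 - <<'E'
from h import *
print([ (k,v) for k,v in state().items()])
ims=[]
for n in("scene","side"):
    c=capture(n);ims.append(c["frame"]);print(n,{k:v for k,v in c.items() if k!="frame"})
    for t,z in(("thick_barrel",23),("slim_barrel",15),("wide_cradle",0),("narrow_cradle",0)):
        print(t,[(np.round(r["location"]),round(r["p"],2),at(c,r["location"],z)) for r in mark_of(n,t)])
    save(c,n+"0.png")
E
```

```text
pics
[('clock', 0.0), ('joints', array([ 6.27371137e+01,  3.05696820e+00,  9.24930064e+01, -5.48607578e-04,
        8.45695379e+01, -6.81421990e+00])), ('qvel', array([ 0.0393019 ,  0.02624164,  0.05177817,  0.0339876 , -0.07216435,
        0.07973174])), ('effort', array([-5.16854889e-04, -3.93680978e+01, -3.70179927e+01, -1.77190377e-04,
        7.23450183e-03, -4.38232448e-06])), ('tool_pos', array([218.09282847, 585.19783687, 302.65648436])), ('eef_rot', array([[-9.36985785e-01,  3.49366199e-01, -9.47016555e-04],
       [ 3.49367401e-01,  9.36983972e-01, -1.85853971e-03],
       [ 2.38028382e-04, -2.07228200e-03, -9.99997824e-01]])), ('contact_force', array([ 0.1296944 , -1.28789013,  0.27075084])), ('torque', array([0.05204879, 0.03302862, 0.03851523])), ('finger_gap', 1.002634782234982)]
scene {'fov_y': 55.844243216696455, 'cx': 255.1566463568209, 'cy': 187.38781396438972, 'view': array([[-8.47237571e-01,  5.31177084e-01, -6.27730984e-03,
         4.12136401e+02],
       [-3.03140116e-01, -4.73742818e-01,  8.26845701e-01,
         2.49820077e+01],
       [ 4.36227658e-01,  7.02
[... 958 characters left out ...]
084572e-01, -7.73613402e-01,  5.22092496e-01,
        -1.25371245e+03],
       [ 0.00000000e+00,  0.00000000e+00,  0.00000000e+00,
         1.00000000e+00]])}
thick_barrel [(array([295., 193.]), 0.79, array([ 571.1, -121. ,   23. ])), (array([205., 162.]), 0.67, array([383.7, 175.2,  23. ])), (array([244., 210.]), 0.66, array([ 393.8, -147.1,   23. ]))]
slim_barrel [(array([301., 243.]), 0.83, array([ 477.5, -332. ,   15. ])), (array([230., 265.]), 0.75, array([ 276.1, -341.1,   15. ])), (array([331., 278.]), 0.65, array([ 479. , -475.9,   15. ]))]
wide_cradle [(array([237., 144.]), 0.93, array([550.4, 303.1,   0. ]))]
narrow_cradle [(array([258., 170.]), 0.93, array([541.1,  88.5,   0. ]))]
```

View pics/scene0.png

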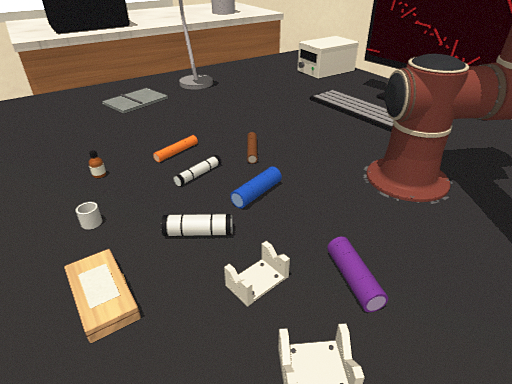

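View pics/side0.png

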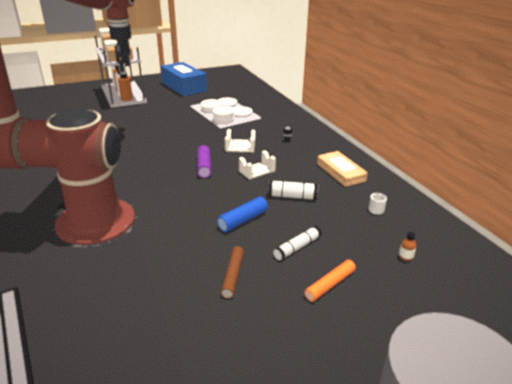

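Thick candidates in the scene view are white with bands (197,225), blue (256,188) and purple (355,272). Slim candidates are white with bands (198,170), orange (177,148) and brown (252,147). I choose the two aluminium banded ones. The cradles are narrow at (258,277) and wide at (316,365).

```bash
python3 - <<'E'
from h import *
C={n:capture(n) for n in("scene","side")}
L={"scene":{"T":((163,225),(233,225),23),"S":((180,180),(217,161),15)},
"side":{"T":((271,189),(316,191),23),"S":((279,253),(316,233),15)}}
for n in L:
  for k,(a,b,z) in L[n].items():
    A=at(C[n],a,z);B=at(C[n],b,z);d=B-A
    print(n,k,(A+B)/2,np.linalg.norm(d),np.degrees(np.arctan2(d[1],d[0])))
c=C["scene"];im=cv2.resize(c["frame"][140:384,140:400],None,fx=2.4,fy=2.4,interpolation=cv2.INTER_CUBIC)
cv2.imwrite("pics/crop.png",im[:,:,::-1])
E
```

```text
scene T [572.55 -99.    23.  ] 154.04496096919237 147.48601773987528
scene S [ 467.55 -321.15   15.  ] 133.83041507818766 -164.08400765777736
side T [ 575.75 -104.15   23.  ] 138.4431291180606 -27.768178242602954
side S [ 469.95 -328.75   15.  ] 133.54107982190348 15.149754193801817
```

View pics/crop.png

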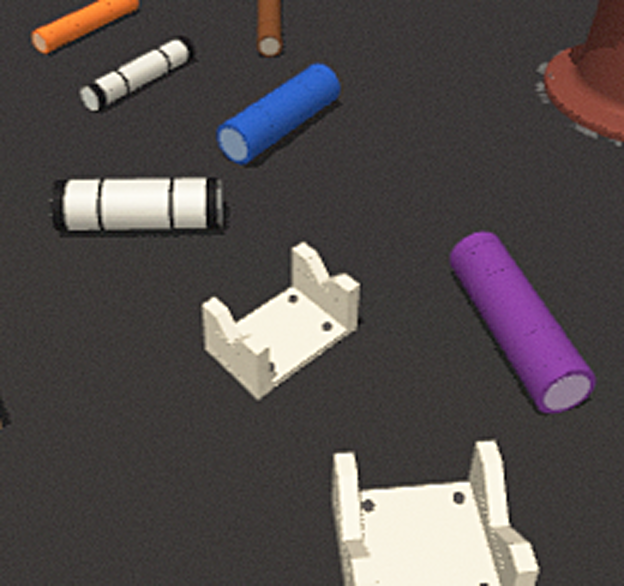

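The crop confirms two banded white barrels, thick at crop (140,205) and slim at (137,75). The narrow cradle is in the middle and the wide one at the bottom. I'll fly over the cradles and look with the wrist camera.

```bash
python3 -m pendant '[{"linear":[35,-50,10],"rot":[0,0,-1],"fingers":1},{"linear":[71,-99,20],"rot":[0,0,-3],"fingers":1},{"linear":[106,-149,30],"rot":[0,0,-5],"fingers":1},{"linear":[141,-198,40],"rot":[0,0,-7],"fingers":1},{"linear":[176,-248,50],"rot":[0,0,-9],"fingers":1},{"linear":[212,-297,60],"rot":[0,0,-9.5],"fingers":1},{"linear":[247,-347,70],"rot":[0,0,-9.5],"fingers":1},{"linear":[282,-396,76],"rot":[0,0,-9.5],"fingers":1}]' 40
python3 -m pendant '[{"linear":[0,0,0],"rot":[0,0,0],"fingers":1},{"linear":[0,0,0],"rot":[0,0,0],"fingers":1}]'
python3 - <<'E'
from h import *
c=capture("wrist");save(c,"w1.png");print(state()["tool_pos"],state()["eef_rot"][:,1],c["view"],c["fov_y"])
for t,z in(("wide_cradle",0),("narrow_cradle",0),("thick_barrel",23)):
    print(t,[(np.round(r["location"]),round(r["p"],2),at(c,r["location"],z)) for r in mark_of("wrist",t)])
E
```

```text
clock: 1.6
tool_pos: [501.2, 187.8, 381.0]
eef_rot: [[-0.866, 0.499, 0.002], [0.499, 0.866, 0.001], [-0.001, 0.001, -1.0]]
contact_force: [1.0, 0.8, 0.8]
finger_gap: 0.999
clock: 1.85
tool_pos: [500.1, 189.7, 379.8]
eef_rot: [[-0.866, 0.5, -0.001], [0.5, 0.866, 0.0], [0.001, 0.0, -1.0]]
contact_force: [-0.1, 0.4, -0.3]
finger_gap: 0.998
[499.78596968 190.29799267 379.67520431] [ 4.98389953e-01  8.66952971e-01 -1.84212658e-05] [[ 5.00258064e-01  8.65874971e-01 -1.55072895e-03 -4.14513926e+02]
 [-8.27733199e-01  4.77694472e-01 -2.94390459e-01  3.83542330e+02]
 [-2.54164556e-01  1.48554791e-01  9.55683971e-01 -3.53343037e+02]
 [ 0.00000000e+00  0.00000000e+00  0.00000000e+00  1.00000000e+00]] 66.4443528200793
wide_cradle [(array([329., 155.]), 0.79, array([558. , 284.3,   0. ]))]
narrow_cradle [(array([217., 203.]), 0.98, array([538. ,  92.5,   0. ]))]
thick_barrel [(array([ 23., 206.]), 0.86, array([ 387.1, -162.8,   23. ])), (array([131., 279.]), 0.59, array([574.6, -97.7,  23. ])), (array([207.,  82.]), 0.56, array([378.5, 181. ,  23. ]))]
```

View pics/w1.png

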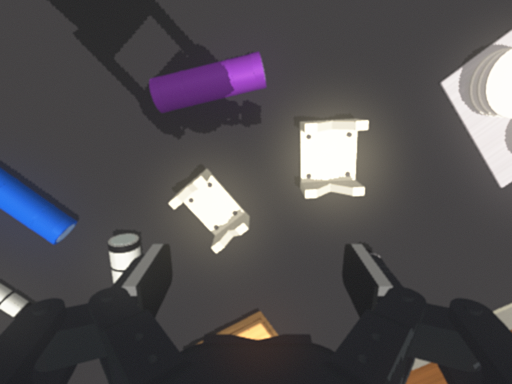

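The wrist view shows the wide cradle near (330,157) with its rails above and below, so its x is vertical in the image. The narrow cradle is near (213,208) with its rails at upper left and lower right. I'll get the poses from the screw holes at z=8.

```bash
python3 - <<'E'
from h import *
c=capture("wrist")
g=cv2.cvtColor(c["frame"],cv2.COLOR_RGB2GRAY)
def holes(x0,x1,y0,y1):
    s=g[y0:y1,x0:x1]; m=cv2.morphologyEx((s>150).astype(np.uint8),cv2.MORPH_CLOSE,np.ones((7,7)))
    d=((s<130)&(m>0)).astype(np.uint8)
    n,l,st,ce=cv2.connectedComponentsWithStats(d)
    return [(ce[i]+[x0,y0]).round(1) for i in range(1,n) if 3<st[i,4]<60]
for b in((295,375,110,205),(160,260,160,260)):
    for h in holes(*b): print(h,at(c,h,8))
    print()
crop=cv2.resize(c["frame"][100:270,155:385],None,fx=3.4,fy=3.4,interpolation=cv2.INTER_CUBIC)
cv2.imwrite("pics/w1c.png",crop[:,:,::-1])
E
```

```text
[208.8 184.6] [504.  101.5   8. ]
[190.5 200.5] [511.6  62.    8. ]
[182.5 204.7] [511.2  47.    8. ]
[234.2 213.2] [564.7 111.2   8. ]
[215.9 227.9] [571.9  71.8   8. ]
```

View pics/w1c.png

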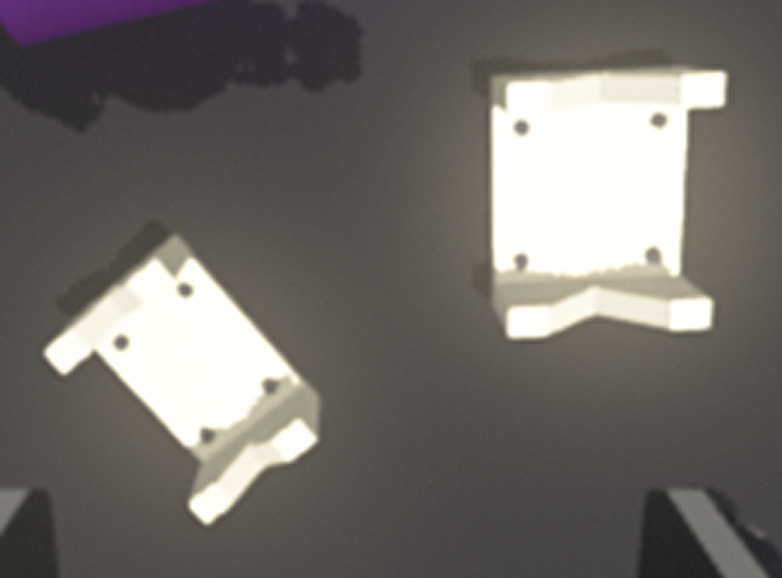

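```bash
cat >> h.py <<'E'
def rect(c,im,cen,ang,lx,ly,z,col,s,o):
    a=np.radians(ang);R=np.array([[np.cos(a),-np.sin(a)],[np.sin(a),np.cos(a)]])
    p=[proj(c,[*(np.array(cen[:2])+R@[x,y]),z]) for x,y in((lx[0],-ly/2),(lx[1],-ly/2),(lx[1],ly/2),(lx[0],ly/2))]
    cv2.polylines(im,[np.int32((np.array(p)-o)*s+s/2)],True,col,1)
def cradle(c,im,cen,ang,w,s,o):
    rect(c,im,cen,ang,(-52,52),w,0,(255,0,0),s,o)
    for q in((-52,-40),(40,52)): rect(c,im,cen,ang,q,w,50,(0,160,0),s,o)
E
python3 - <<'E'
from h import *
c=capture("wrist")
P=[at(c,(x/3.4-.35+155,y/3.4-.35+100),8) for x,y in((521,127),(658,120),(521,262),(652,255))]
print(P,np.mean(P,0)); 
for a,b in((0,2),(1,3)):
    d=P[b]-P[a];print(np.linalg.norm(d),np.degrees(np.arctan2(d[1],d[0])))
w=np.mean(P,0);d=P[2]-P[0]+P[3]-P[1];aw=np.degrees(np.arctan2(d[1],d[0]))
s=3.4;im=cv2.resize(c["frame"][100:270,155:385],None,fx=s,fy=s,interpolation=cv2.INTER_CUBIC)
cradle(c,im,w,aw,84,s,np.array([155,100]));cradle(c,im,(538,86.6),9.2,64,s,np.array([155,100]))
cv2.imwrite("pics/w1d.png",im[:,:,::-1])
E
```

```text
[array([515.5, 269.3,   8. ]), array([542.6, 322.6,   8. ]), array([569.9, 241.7,   8. ]), array([596.6, 294.9,   8. ])] [556.15  282.125   8.   ]
61.000983598627315 -26.901092951541028
60.690114516286776 -27.15614362777608
```

View pics/w1d.png

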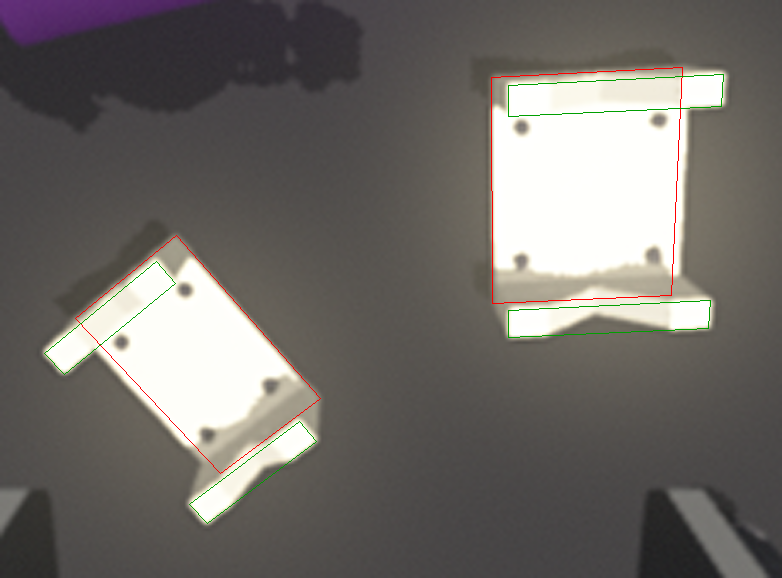

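Both model outlines fit to about 1 mm: narrow (538,86.6) at 9.2°, wide (556,282) at -27°. Now on to look at the thick barrel.

```bash
python3 -m pendant '[{"linear":[25,-50,-11],"rot":[0,0,0],"fingers":1},{"linear":[50,-100,-22],"rot":[0,0,0],"fingers":1},{"linear":[75,-150,-33],"rot":[0,0,0],"fingers":1},{"linear":[100,-200,-45],"rot":[0,0,0],"fingers":1},{"linear":[127,-252,-58],"rot":[0,0,0],"fingers":1},{"linear":[153,-302,-69],"rot":[0,0,0],"fingers":1},{"linear":[178,-352,-80],"rot":[0,0,0],"fingers":1},{"linear":[178,-352,-80],"rot":[0,0,0],"fingers":1}]'
python3 - <<'E'
from h import *
c=capture("wrist");save(c,"w2.png");print(state()["tool_pos"])
for t,z in(("thick_barrel",23),("slim_barrel",15)):
    print(t,[(np.round(r["location"]),round(r["p"],2),at(c,r["location"],z)) for r in mark_of("wrist",t)])
E
```

```text
clock: 3.15
tool_pos: [678.6, -165.0, 297.1]
eef_rot: [[-0.865, 0.502, -0.004], [0.502, 0.865, 0.001], [0.003, -0.001, -1.0]]
contact_force: [-0.5, 0.7, -0.6]
finger_gap: 1.004
[ 678.40660506 -163.21383543  298.18122165]
thick_barrel [(array([262.,  58.]), 0.74, array([576.3, -98.9,  23. ]))]
slim_barrel [(array([40., 78.]), 0.89, array([ 467.4, -325.5,   15. ]))]
```

View pics/w2.png

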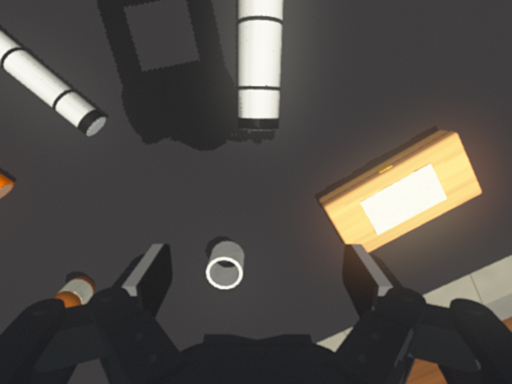

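The wrist view shows the thick barrel near-vertical at column 260, with its near end at row 128 and its bands at rows 88 and 18. The slim barrel is at upper left, end at (95,122).

```bash
python3 - <<'E'
from h import *
c=capture("wrist")
# Bands on top surface
for z in (23,46):
  print(z,[at(c,p,z) for p in((259.5,88),(261,18),(258.5,122),(261,5))])
m=lambda a,b,z:(lambda A,B:((A+B)/2,np.degrees(np.arctan2(*(B-A)[1::-1]))))(at(c,a,z),at(c,b,z))
print(m((259.5,88),(261,18),46),m((258.5,122),(261,5),23),at(c,(258.5,130),15))
g=cv2.cvtColor(c["frame"],cv2.COLOR_RGB2GRAY)
for r in (30,70,105):
    x=np.where(g[r,215:310]>140)[0]+215; print(r,x[0],x[-1],at(c,((x[0]+x[-1])/2,r),23))
E
```

```text
23 [array([ 601.6, -113.5,   23. ]), array([542.4, -77.8,  23. ]), array([ 633.2, -132.9,   23. ]), array([532.1, -71.9,  23. ])]
46 [array([ 602.4, -114.2,   46. ]), array([547.1, -80.8,  46. ]), array([ 631.8, -132.3,   46. ]), array([537.4, -75.3,  46. ])]
(array([574.75, -97.5 ,  46.  ]), np.float64(148.86893479171962)) (array([ 582.65, -102.4 ,   23.  ]), np.float64(148.89477269489828)) [ 641.7 -137.8   15. ]
30 237 278 [550.3 -86.6  23. ]
70 237 277 [ 584.1 -106.7   23. ]
105 237 275 [ 615.4 -126.    23. ]
```

```bash
python3 -m pendant '[{"linear":[-50,31,-20],"rot":[0,0,0],"fingers":1},{"linear":[-103,62,-40],"rot":[0,0,-1],"fingers":1},{"linear":[-103,62,-90],"rot":[0,0,-1],"fingers":1},{"linear":[-103,62,-140],"rot":[0,0,-1],"fingers":1},{"linear":[-103,62,-180],"rot":[0,0,-1],"fingers":1},{"linear":[-103,62,-210],"rot":[0,0,-1],"fingers":1},{"linear":[-103,62,-223],"rot":[0,0,-1],"fingers":1},{"linear":[-103,62,-223],"rot":[0,0,-1],"fingers":1}]' 40
python3 -m pendant '[{"linear":[0,0,0],"rot":[0,0,0],"fingers":0.4},{"linear":[0,0,0],"rot":[0,0,0],"fingers":0.4},{"linear":[0,0,0],"rot":[0,0,0],"fingers":0.4},{"linear":[0,0,0],"rot":[0,0,0],"fingers":0.4},{"linear":[0,0,0],"rot":[0,0,0],"fingers":0.3},{"linear":[0,0,0],"rot":[0,0,0],"fingers":0.3},{"linear":[0,0,0],"rot":[0,0,0],"fingers":0.3},{"linear":[0,0,0],"rot":[0,0,0],"fingers":0.3}]' 40
```

```text
clock: 4.35
tool_pos: [575.1, -99.6, 77.0]
eef_rot: [[-0.858, 0.513, -0.0], [0.513, 0.858, 0.0], [0.0, -0.0, -1.0]]
contact_force: [0.1, 0.0, 1.2]
finger_gap: 1.002
clock: 5.35
tool_pos: [576.2, -100.9, 78.7]
eef_rot: [[-0.858, 0.514, 0.002], [0.514, 0.858, -0.001], [-0.002, 0.0, -1.0]]
contact_force: [-1.3, -0.6, 6.2]
finger_gap: 0.523
```

```bash
python3 -m pendant '[{"linear":[0,0,15],"rot":[0,0,0],"fingers":0.3},{"linear":[0,0,45],"rot":[0,0,0],"fingers":0.3},{"linear":[0,0,80],"rot":[0,0,0],"fingers":0.3},{"linear":[0,20,105],"rot":[0,0,0],"fingers":0.3},{"linear":[-2,60,115],"rot":[0,0,1],"fingers":0.3},{"linear":[-5,110,115],"rot":[0,0,2],"fingers":0.3},{"linear":[-7,160,115],"rot":[0,0,3],"fingers":0.3},{"linear":[-10,210,115],"rot":[0,0,4],"fingers":0.3}]'
python3 -m pendant '[{"linear":[-3,50,0],"rot":[0,0,0],"fingers":0.3},{"linear":[-6,100,0],"rot":[0,0,0],"fingers":0.3},{"linear":[-8,140,0],"rot":[0,0,0],"fingers":0.3},{"linear":[-9,164,0],"rot":[0,0,0],"fingers":0.3},{"linear":[-9,172,0],"rot":[0,0,0],"fingers":0.3},{"linear":[-9,172,0],"rot":[0,0,0],"fingers":0.3},{"linear":[-9,172,0],"rot":[0,0,0],"fingers":0.3}]'
python3 - <<'E'
from h import *
c=capture("wrist");save(c,"w3.png");s=state();print(s["tool_pos"],s["eef_rot"],s["contact_force"],s["finger_gap"])
E
```

```text
clock: 6.35
tool_pos: [564.5, 111.2, 191.8]
eef_rot: [[-0.892, 0.453, -0.001], [0.453, 0.892, 0.0], [0.001, -0.0, -1.0]]
contact_force: [-0.1, -0.1, -3.1]
finger_gap: 0.53
clock: 7.22
tool_pos: [556.3, 280.5, 191.7]
eef_rot: [[-0.891, 0.454, -0.0], [0.454, 0.891, -0.001], [0.0, -0.001, -1.0]]
contact_force: [0.5, 0.3, -3.3]
finger_gap: 0.525
[556.40614549 280.54571018 191.79363146] [[-8.90867112e-01  4.54263916e-01 -2.86875845e-04]
 [ 4.54264001e-01  8.90867025e-01 -4.01795853e-04]
 [ 7.30468731e-05 -4.88264081e-04 -9.99999878e-01]] [-0.48401088  0.44808067 -2.99806014] 0.5230431961440574
```

View pics/w3.png

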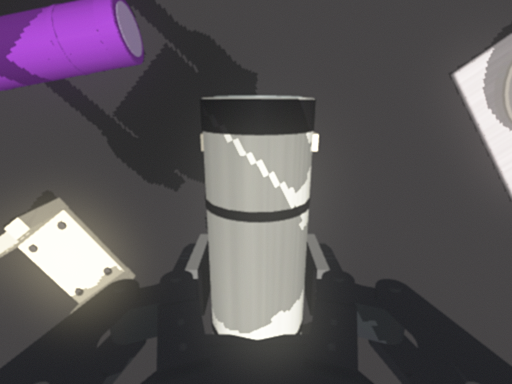

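The barrel is held square, its centre column about 258 midway between the rail tips at columns 204 and 315. I'm lowering it.

```bash
python3 - <<'E'
from h import *
c=capture("wrist");s=state();t=s["tool_pos"];R=s["eef_rot"]
for z in(161,138): print(z,R.T@(at(c,(258,98),z)-t))
E
python3 -m pendant '[{"linear":[0,1,-20],"rot":[0,0,0],"fingers":0.3},{"linear":[0,1,-45],"rot":[0,0,0],"fingers":0.3},{"linear":[0,1,-62],"rot":[0,0,0],"fingers":0.3},{"linear":[0,1,-72],"rot":[0,0,0],"fingers":0.3},{"linear":[0,1,-76],"rot":[0,0,0],"fingers":0.3},{"linear":[0,1,-78],"rot":[0,0,0],"fingers":0.3},{"linear":[0,1,-78],"rot":[0,0,0],"fingers":0.3}]'
```

```text
161 [76.76094404  1.01619008 30.86821562]
138 [76.98366294  1.02189688 53.86822352]
clock: 8.2
tool_pos: [556.7, 282.8, 114.6]
eef_rot: [[-0.891, 0.453, 0.001], [0.453, 0.891, 0.0], [-0.001, 0.001, -1.0]]
contact_force: [-0.5, 1.1, -3.9]
finger_gap: 0.527
```

Centred along its length (75 expected, 77 measured). Now the last few millimetres, with the force watched.

```bash
python3 -m pendant '[{"linear":[0,0,-1],"rot":[0,0,0],"fingers":0.3},{"linear":[0,0,-2],"rot":[0,0,0],"fingers":0.3},{"linear":[0,0,-2],"rot":[0,0,0],"fingers":0.3}]'
python3 -m pendant '[{"linear":[0,0,-1],"rot":[0,0,0],"fingers":0.3},{"linear":[0,0,-2],"rot":[0,0,0],"fingers":0.3},{"linear":[0,0,-2],"rot":[0,0,0],"fingers":0.3}]'
```

```text
clock: 8.57
tool_pos: [556.6, 282.7, 112.8]
eef_rot: [[-0.891, 0.453, 0.001], [0.453, 0.891, 0.0], [-0.001, 0.0, -1.0]]
contact_force: [-1.6, -0.5, 0.7]
finger_gap: 0.525
clock: 8.95
tool_pos: [556.7, 282.8, 112.7]
eef_rot: [[-0.892, 0.453, -0.0], [0.453, 0.892, -0.0], [-0.0, -0.0, -1.0]]
contact_force: [-8.0, -3.5, 11.9]
finger_gap: 0.526
```

Seated: contact at z≈112.7 against about 112.2 expected. Releasing and lifting.

```bash
python3 -m pendant '[{"linear":[0,0,1],"rot":[0,0,0],"fingers":0.5},{"linear":[0,0,1],"rot":[0,0,0],"fingers":0.58},{"linear":[0,0,1],"rot":[0,0,0],"fingers":0.7},{"linear":[0,0,1],"rot":[0,0,0],"fingers":1},{"linear":[0,0,1],"rot":[0,0,0],"fingers":1},{"linear":[0,0,1],"rot":[0,0,0],"fingers":1}]'
python3 -m pendant '[{"linear":[0,0,30],"rot":[0,0,0],"fingers":1},{"linear":[0,0,70],"rot":[0,0,0],"fingers":1},{"linear":[0,0,120],"rot":[0,0,0],"fingers":1},{"linear":[20,-30,170],"rot":[0,0,0],"fingers":1},{"linear":[50,-60,190],"rot":[0,0,0],"fingers":1},{"linear":[80,-80,190],"rot":[0,0,0],"fingers":1},{"linear":[98,-100,190],"rot":[0,0,0],"fingers":1},{"linear":[98,-100,190],"rot":[0,0,0],"fingers":1}]'
python3 - <<'E'
from h import *
c=capture("wrist");s=state();print(s["tool_pos"])
im=c["frame"].copy();o=np.zeros(2)
cradle(c,im,(556.2,282.1),-27,84,1,o);rect(c,im,(556.2,282.1),-27,(-75,75),46,56.5,(0,0,255),1,o)
cv2.imwrite("pics/w4.png",im[:,:,::-1])
E
```

```text
clock: 9.7
tool_pos: [556.3, 282.6, 110.8]
eef_rot: [[-0.891, 0.453, -0.0], [0.453, 0.891, -0.0], [0.0, -0.0, -1.0]]
contact_force: [-1.0, 0.1, -0.0]
finger_gap: 0.999
clock: 10.7
tool_pos: [654.8, 181.1, 299.8]
eef_rot: [[-0.89, 0.455, -0.002], [0.455, 0.89, -0.0], [0.002, -0.001, -1.0]]
contact_force: [-0.2, -0.1, -0.7]
finger_gap: 1.002
[654.13050391 182.06157126 299.7594221 ]
```

View pics/w4.png

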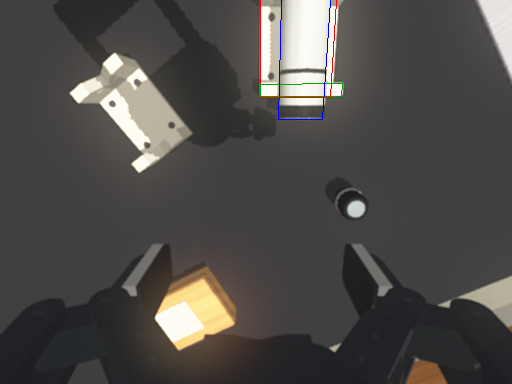

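The thick barrel rests in the wide cradle; its silhouette matches the ideal outline, near end at (302,118). Next the slim barrel.

```bash
python3 -m pendant '[{"linear":[-9,-55,0],"rot":[0,0,5],"fingers":1},{"linear":[-18,-115,0],"rot":[0,0,10],"fingers":1},{"linear":[-28,-175,0],"rot":[0,0,15],"fingers":1},{"linear":[-37,-235,0],"rot":[0,0,21],"fingers":1},{"linear":[-46,-295,0],"rot":[0,0,27],"fingers":1},{"linear":[-56,-355,0],"rot":[0,0,33],"fingers":1},{"linear":[-66,-415,0],"rot":[0,0,38],"fingers":1},{"linear":[-75,-475,0],"rot":[0,0,42],"fingers":1}]'
python3 -m pendant '[{"linear":[0,0,0],"rot":[0,0,0],"fingers":1},{"linear":[0,0,0],"rot":[0,0,0],"fingers":1}]'
python3 - <<'E'
from h import *
c=capture("wrist");s=state();print(s["tool_pos"],s["joints"])
m=mark_of("wrist","slim_barrel");print([(np.round(r["location"]),round(r["p"],2),at(c,r["location"],15)) for r in m])
g=cv2.cvtColor(c["frame"],cv2.COLOR_RGB2GRAY);save(c,"w5.png")
n,l,st,ce=cv2.connectedComponentsWithStats((g[:240]>150).astype(np.uint8))
for i in range(1,n):
  if st[i,4]>100:
    r=cv2.minAreaRect(np.argwhere(l==i)[:,::-1].astype(np.float32));print(r,at(c,r[0],15))
E
```

```text
clock: 11.75
tool_pos: [578.6, -292.7, 300.6]
eef_rot: [[-0.965, -0.264, -0.0], [-0.264, 0.965, 0.001], [0.0, 0.001, -1.0]]
contact_force: [0.3, 0.3, -0.2]
finger_gap: 1.001
clock: 12.0
tool_pos: [579.2, -291.2, 300.4]
eef_rot: [[-0.966, -0.26, -0.001], [-0.26, 0.966, 0.001], [0.0, 0.001, -1.0]]
contact_force: [-0.9, 0.6, -0.4]
finger_gap: 1.001
[ 579.45103152 -290.66876805  300.5469224 ] [-3.32229695e+01  6.25469027e+00  8.93123297e+01  3.42203294e-02
  8.44887245e+01 -1.38362489e+02]
[(array([248.,  65.]), 0.96, array([ 471. , -329.9,   15. ])), (array([112.,  27.]), 0.76, array([ 472.1, -482.1,   15. ]))]
((115.20555114746094, 50.292144775390625), (107.00737762451172, 29.80167007446289), 80.21759033203125) [ 494.3 -475.3   15. ]
((249.0, 15.0), (30.0, 28.0), 90.0) [ 422.7 -341.2   15. ]
((432.8946228027344, 49.874168395996094), (28.405349731445312, 103.83390045166016), 8.880660057067871) [ 403.  -136.6   15. ]
((250.92428588867188, 62.502296447753906), (61.27490234375, 27.139055252075195), 88.26429748535156) [ 467.5 -327.4   15. ]
((253.0, 110.0), (26.0, 26.0), 90.0) [ 516.3 -312.1   15. ]
((94.20242309570312, 223.80796813964844), (36.29412078857422, 34.52941131591797), 28.07248878479004) [ 709.4 -476.6   15. ]
((506.0, 225.0), (28.0, 10.0), 90.0) [570.7  45.9  15. ]
```

View pics/w5.png

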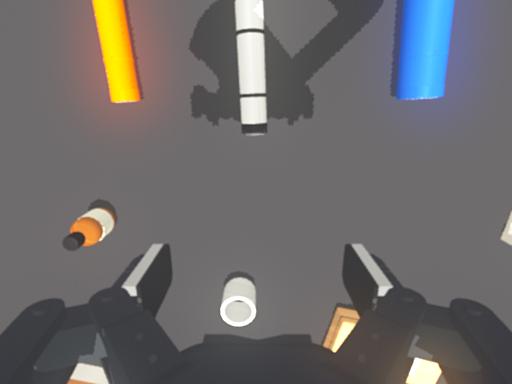

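The slim barrel is near-vertical at column about 251, with its mid at row about 62. Orange is at left, blue at right, both well clear. The centre is about (470,-327) and the axis 17°.

```bash
python3 -m pendant '[{"linear":[-50,-16,-15],"rot":[0,0,1],"fingers":1},{"linear":[-109,-35,-30],"rot":[0,0,2],"fingers":1},{"linear":[-109,-35,-85],"rot":[0,0,2],"fingers":1},{"linear":[-109,-35,-140],"rot":[0,0,2],"fingers":1},{"linear":[-109,-35,-185],"rot":[0,0,2],"fingers":1},{"linear":[-109,-35,-213],"rot":[0,0,2],"fingers":1},{"linear":[-109,-35,-223],"rot":[0,0,2],"fingers":1},{"linear":[-109,-35,-223],"rot":[0,0,2],"fingers":1}]' 40
python3 -m pendant '[{"linear":[0,0,0],"rot":[0,0,0],"fingers":0.5},{"linear":[0,0,0],"rot":[0,0,0],"fingers":0.5},{"linear":[0,0,0],"rot":[0,0,0],"fingers":0.4},{"linear":[0,0,0],"rot":[0,0,0],"fingers":0.3},{"linear":[0,0,0],"rot":[0,0,0],"fingers":0.15},{"linear":[0,0,0],"rot":[0,0,0],"fingers":0.15},{"linear":[0,0,0],"rot":[0,0,0],"fingers":0.15},{"linear":[0,0,0],"rot":[0,0,0],"fingers":0.15}]' 40
```

```text
clock: 13.1
tool_pos: [470.8, -326.5, 78.0]
eef_rot: [[-0.956, -0.295, -0.0], [-0.295, 0.956, 0.0], [0.0, 0.0, -1.0]]
contact_force: [0.7, 0.1, -0.2]
finger_gap: 1.002
clock: 14.1
tool_pos: [470.7, -327.8, 78.8]
eef_rot: [[-0.956, -0.293, 0.001], [-0.293, 0.956, -0.001], [-0.0, -0.001, -1.0]]
contact_force: [-0.6, 1.4, 5.6]
finger_gap: 0.338
```

```bash
python3 -m pendant '[{"linear":[0,0,15],"rot":[0,0,0],"fingers":0.15},{"linear":[0,0,45],"rot":[0,0,0],"fingers":0.15},{"linear":[0,0,80],"rot":[0,0,0],"fingers":0.15},{"linear":[3,20,105],"rot":[0,0,0],"fingers":0.15},{"linear":[10,60,118],"rot":[0,0,-2],"fingers":0.15},{"linear":[18,110,118],"rot":[0,0,-4],"fingers":0.15},{"linear":[26,160,118],"rot":[0,0,-6],"fingers":0.15},{"linear":[34,210,118],"rot":[0,0,-8],"fingers":0.15}]'
python3 -m pendant '[{"linear":[8,50,0],"rot":[0,0,0],"fingers":0.15},{"linear":[16,100,0],"rot":[0,0,0],"fingers":0.15},{"linear":[25,150,0],"rot":[0,0,0],"fingers":0.15},{"linear":[31,188,0],"rot":[0,0,0],"fingers":0.15},{"linear":[34,204,0],"rot":[0,0,0],"fingers":0.15},{"linear":[34,204,0],"rot":[0,0,0],"fingers":0.15},{"linear":[34,204,0],"rot":[0,0,0],"fingers":0.15}]'
python3 - <<'E'
from h import *
c=capture("wrist");s=state();print(s["tool_pos"],s["contact_force"],s["finger_gap"])
im=c["frame"].copy();o=np.zeros(2)
cradle(c,im,(538,86.6),9.2,64,1,o);cv2.imwrite("pics/w6.png",im[:,:,::-1])
E
```

```text
clock: 15.1
tool_pos: [504.1, -115.8, 196.2]
eef_rot: [[-0.988, -0.156, 0.0], [-0.156, 0.988, -0.0], [-0.0, -0.0, -1.0]]
contact_force: [0.3, -0.6, -1.6]
finger_gap: 0.338
clock: 15.98
tool_pos: [538.2, 85.6, 195.8]
eef_rot: [[-0.988, -0.156, -0.0], [-0.156, 0.988, -0.001], [0.0, -0.001, -1.0]]
contact_force: [-1.0, 0.2, -1.1]
finger_gap: 0.331
[538.17960957  85.43402067 195.82323851] [ 0.51643488 -0.17631487 -1.27180467] 0.3323409263400522
```

View pics/w6.png

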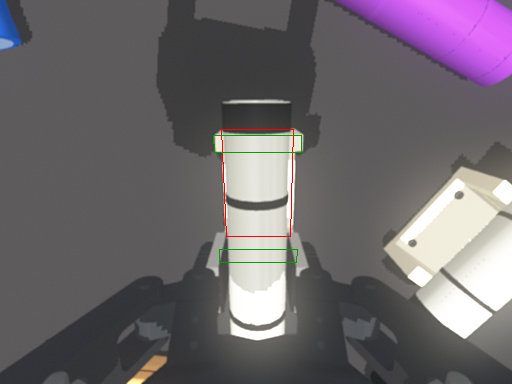

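The slim barrel is aligned over the narrow cradle, columns 222–291 against rail tips 215–302, with its end at row 101. Lowering it.

```bash
python3 -m pendant '[{"linear":[0,0.5,-20],"rot":[0,0,0],"fingers":0.15},{"linear":[0,0.5,-45],"rot":[0,0,0],"fingers":0.15},{"linear":[0,0.5,-60],"rot":[0,0,0],"fingers":0.15},{"linear":[0,0.5,-68],"rot":[0,0,0],"fingers":0.15},{"linear":[0,0.5,-72],"rot":[0,0,0],"fingers":0.15},{"linear":[0,0.5,-74],"rot":[0,0,0],"fingers":0.15},{"linear":[0,0.5,-74],"rot":[0,0,0],"fingers":0.15}]'
python3 -m pendant '[{"linear":[0,0,-1],"rot":[0,0,0],"fingers":0.15},{"linear":[0,0,-2],"rot":[0,0,0],"fingers":0.15},{"linear":[0,0,-2],"rot":[0,0,0],"fingers":0.15}]'
```

```text
clock: 16.9
tool_pos: [538.7, 87.2, 122.5]
eef_rot: [[-0.988, -0.157, 0.001], [-0.157, 0.988, 0.0], [-0.001, -0.0, -1.0]]
contact_force: [0.7, -0.5, -1.1]
finger_gap: 0.333
clock: 17.27
tool_pos: [538.2, 87.2, 119.9]
eef_rot: [[-0.988, -0.157, 0.0], [-0.157, 0.988, -0.0], [-0.0, -0.0, -1.0]]
contact_force: [0.5, -0.0, -1.3]
finger_gap: 0.337
```

```bash
python3 -m pendant '[{"linear":[0,0,-1],"rot":[0,0,0],"fingers":0.15},{"linear":[0,0,-2],"rot":[0,0,0],"fingers":0.15},{"linear":[0,0,-2],"rot":[0,0,0],"fingers":0.15}]'
python3 -m pendant '[{"linear":[0,0,-1],"rot":[0,0,0],"fingers":0.15},{"linear":[0,0,-1],"rot":[0,0,0],"fingers":0.15}]'
```

```text
clock: 17.65
tool_pos: [538.6, 87.0, 119.0]
eef_rot: [[-0.988, -0.157, -0.0], [-0.157, 0.988, -0.0], [0.0, -0.0, -1.0]]
contact_force: [-3.1, -0.3, 6.1]
finger_gap: 0.336
clock: 17.9
tool_pos: [538.6, 87.0, 118.9]
eef_rot: [[-0.988, -0.157, -0.001], [-0.157, 0.988, -0.0], [0.001, -0.0, -1.0]]
contact_force: [-6.5, -1.2, 11.4]
finger_gap: 0.333
```

Seated at z=118.9 against 118.8 expected. Release, back off and check.

```bash
python3 -m pendant '[{"linear":[0,0,1],"rot":[0,0,0],"fingers":0.33},{"linear":[0,0,1],"rot":[0,0,0],"fingers":0.4},{"linear":[0,0,1],"rot":[0,0,0],"fingers":0.6},{"linear":[0,0,1],"rot":[0,0,0],"fingers":1},{"linear":[0,0,1],"rot":[0,0,0],"fingers":1},{"linear":[0,0,1],"rot":[0,0,0],"fingers":1}]'
python3 -m pendant '[{"linear":[0,0,30],"rot":[0,0,0],"fingers":1},{"linear":[0,0,70],"rot":[0,0,0],"fingers":1},{"linear":[0,0,120],"rot":[0,0,0],"fingers":1},{"linear":[30,20,170],"rot":[0,0,0],"fingers":1},{"linear":[70,40,210],"rot":[0,0,0],"fingers":1},{"linear":[110,50,240],"rot":[0,0,0],"fingers":1},{"linear":[130,50,250],"rot":[0,0,0],"fingers":1},{"linear":[130,50,250],"rot":[0,0,0],"fingers":1}]'
python3 - <<'E'
from h import *
c=capture("wrist");s=state();print(s["tool_pos"],s["contact_force"])
im=c["frame"].copy();k=2.0;o=np.array([120,0]);im=cv2.resize(im[0:260,120:512],None,fx=k,fy=k)
cradle(c,im,(538,86.6),9.2,64,k,o);rect(c,im,(538,86.6),9.2,(-75,75),30,55,(0,0,255),k,o)
cradle(c,im,(556.2,282.1),-27,84,k,o);rect(c,im,(556.2,282.1),-27,(-75,75),46,56.5,(0,0,255),k,o)
cv2.imwrite("pics/w7.png",im[:,:,::-1])
E
```

```text
clock: 18.65
tool_pos: [538.3, 87.1, 117.8]
eef_rot: [[-0.988, -0.157, -0.0], [-0.157, 0.988, 0.0], [0.0, 0.0, -1.0]]
contact_force: [0.4, -0.2, -0.9]
finger_gap: 1.0
clock: 19.65
tool_pos: [669.3, 137.2, 368.6]
eef_rot: [[-0.988, -0.157, 0.001], [-0.157, 0.988, 0.0], [-0.001, -0.0, -1.0]]
contact_force: [-0.8, -0.5, -0.2]
finger_gap: 0.999
[668.34572281 137.09027086 367.42941482] [0.22412227 0.24882279 0.00773527]
```

View pics/w7.png

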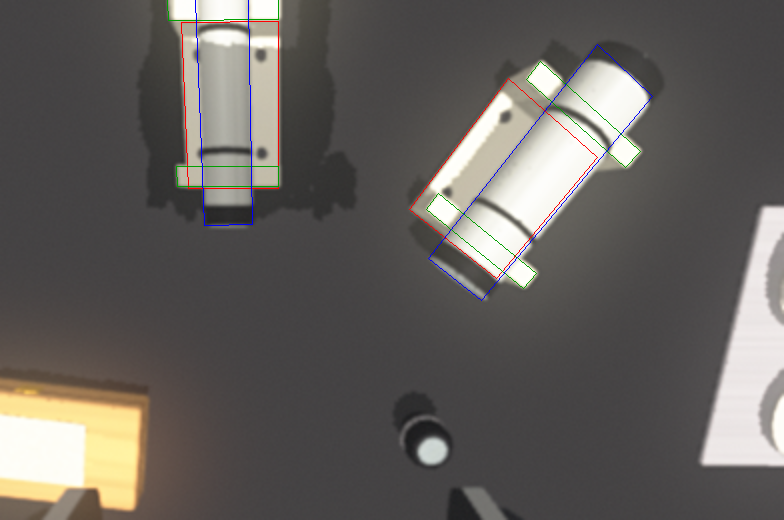

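Both barrels match the ideal rest outlines: slim end at (228,224), thick ends at (625,70) and (457,278). Handing in.

```bash
python3 -c "
from cell import job_done;print(job_done())"
```

```text
the job is handed in; nothing more can be done
None
```

The thick barrel is in the wide cradle and the slim barrel in the narrow one. I handed the job in at about 20 s on the clock, with the gripper open and well clear of everything.

- **Choice of barrels:** I took the two aluminium ones with black bands and never touched the blue, purple, orange or brown look-alikes.
- **Placing:** I lowered each barrel to contact (about 12 N) before releasing it. They touched down within about 0.5 mm of the height I expected.
- **Last check:** In the final wrist picture, both barrels lie across both rails and match the ideal resting outlines to within a few millimetres. The slim barrel's far end was outside that picture.
- **Disagreements:** The first readings from the fixed cameras differed by up to about 25 mm, so I used the wrist views for all positions. On the wide cradle, the far rail sat about 1 mm off my model, within tolerance.

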